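Find the hole that passes the test pin

TASK

Take the steel test pin out of its wooden stand and try it in the holes of the square hole gauge, one after another, until you find one that lets it pass cleanly; leave it there fully home, upright with its collar resting on the gauge. All four holes look alike at the top but the others are too narrow further down, so feel your way gently: never force the pin against the gauge or drop it in, and leave the other things where they are.

Things in the scene. Friction and masses are not known exactly. Their poses are not given: they have to be found in the camera images.
- pin: Steel test pin of about 130 g, upright in the stand at the start. From below: round shank 16 mm in diameter, 52 mm long (foot chamfered to 13 mm), round collar 30 mm across and 5 mm thick, square head 20 x 20 mm, 40 mm tall, to grip; 97 mm in all. Origin: centre of the lower end; z up along the pin; x and y square to the head's flats.
- pin_tip (a point): Centre of the pin's lower end (same point as the pin's origin).
- pin_collar (a point): Centre of the underside of the pin's collar, 52 mm above the lower end on the pin's axis.
- stand: Fixed wooden block 60 x 60 mm, 70 mm tall, with one upright through hole 18 mm wide in its middle in which the pin stands, collar resting on the block's top. Origin: centre of its underside on the bench; z up.
- gauge: Fixed square steel gauge, 130 x 130 mm, 70 mm tall. Origin: centre of its underside, z up. Four equal holes, 17.5 mm wide with 2 mm chamfered mouths, lie 36 mm from its centre along +x, +y, -x, -y in the 16 mm top plate. A hidden sizing ring, 8 mm thick, top face 22 mm under the gauge's top, on springs, passes the pin under one hole only (rarely two).
- hole0 (a point): Centre of the mouth of the hole at the gauge's +x, level with its top surface (70 mm above the bench). If the ring is wide here the pin goes down until its collar rests on the top; if narrow (8 mm slit or part closed) it meets the ring about 22 mm down, which gives about 2 N per mm for 12 mm, then stops hard. Which it is changes from start to start.
- hole1 (a point): Centre of the mouth of the hole at the gauge's +y, level with its top surface (70 mm above the bench). If the ring is wide here the pin goes down until its collar rests on the top; if narrow (8 mm slit or part closed) it meets the ring about 22 mm down, which gives about 2 N per mm for 12 mm, then stops hard. Which it is changes from start to start.
- hole2 (a point): Centre of the mouth of the hole at the gauge's -x, level with its top surface (70 mm above the bench). If the ring is wide here the pin goes down until its collar rests on the top; if narrow (8 mm slit or part closed) it meets the ring about 22 mm down, which gives about 2 N per mm for 12 mm, then stops hard. Which it is changes from start to start.
- hole3 (a point): Centre of the mouth of the hole at the gauge's -y, level with its top surface (70 mm above the bench). If the ring is wide here the pin goes down until its collar rests on the top; if narrow (8 mm slit or part closed) it meets the ring about 22 mm down, which gives about 2 N per mm for 12 mm, then stops hard. Which it is changes from start to start.
- tape: Bystander: yellow tape measure, 74 x 82 x 35 mm, loose on the bench; origin at the centre of its underside.
- castor: Bystander: loose black rubber castor wheel lying flat, 75 mm across, 22 mm thick; origin at the centre of its underside.
- chuck: Bystander: grey drill chuck standing on the bench, 38 x 39 x 44 mm; origin at the centre of its underside.

How it is judged:
On the way, in this order (a step that is already met when the one before it is completed fails the run):
1. the pin is lifted clear of the stand (z of pin_tip in the frame of stand above 0.072 m), for 0.1 s.
2. the pin's lower end has gone down through the sizing ring of a hole of the gauge (z of pin_tip in the frame of gauge below 0.03 m and (horizontal distance between pin_tip and hole0 below 0.004 m or horizontal distance between pin_tip and hole1 below 0.004 m or horizontal distance between pin_tip and hole2 below 0.004 m or horizontal distance between pin_tip and hole3 below 0.004 m)), for 0.1 s.
At the end, for the whole second after the job is handed in: The pin stands in a hole of the gauge that lets it right through: the centre of its collar's underside within 4 mm of the centre of that hole's mouth (so the collar is down on the top plate), upright within 0.08 rad, at rest and released ((distance between pin_collar and hole0 below 0.004 m or distance between pin_collar and hole1 below 0.004 m or distance between pin_collar and hole2 below 0.004 m or distance between pin_collar and hole3 below 0.004 m) and angle between pin's own z axis and vertical below 0.08 rad and linear speed of pin below 0.02 m/s and contact force between the fingers and pin below 0.1 N); the robot touches nothing.
It fails at once if the pin is forced: it presses on the gauge with more than 40 N (contact force between pin and gauge above 40 N).
It fails at once if the pin is dropped into the gauge: out of the fingers it falls at more than 0.4 m/s (linear speed of pin above 0.4 m/s and contact force between the fingers and pin below 0.5 N and horizontal distance between pin and gauge below 0.08 m).
It fails at once if a bystander (tape measure, castor wheel or drill chuck) is moved more than 20 mm (distance of any of tape, castor, chuck from where it was at the start of the episode above 0.02 m).
It also fails if it takes over 64 s, if anything falls off the work surface, if the arm or the gripper's body presses on something with over 40 N, if the wrist force passes 120 N, or if a joint passes its speed limit or range.

ROBOT

A 7-joint arm with a two-finger parallel gripper is mounted at the origin on a cart in front of the work surface, level with it; the furniture and walls round the work are solid. World frame = base frame: x ahead of the robot, y to its left, z up, the work surface at z = 0. Lengths are in m, angles in rad, forces in N, time in s.
With the tool pointing down it reaches from about 0.4 to 0.85 m from the base axis. Payload 10.4 kg.
Tool frame: the origin (TCP) lies midway between the tips of the shut fingers; the grasp point (between the pads) lies 19 mm behind it; z points along the fingers, y is the line along which they close (so a half turn about z gives the same grasp; the last joint's range is limited). The gripper opens to 85 mm and grips with 20 to 120 N. Pads are 22 mm wide; open, the fingers measure 114 mm over their backs; the gripper's body (76 mm by 85 mm) begins 54 mm behind the grasp point. The pads swing forward as they close: fully open they stand 13 mm farther back than shut.
Start: joints at [-1.226, 0.332, -0.065, 1.46, 0.022, 1.35, -0.088], TCP at [0.225, 0.583, 0.231] pointing down, gripper open.
Joint ranges: [-2.6, 2.6], [-0.5, 2.12], [-1.47, 1.34], [0.16, 2.42], [-1.27, 4.41], [0.06, 2.06], [-2.6, 2.6]. Speed limits (rad/s): [2.22, 2.22, 2.79, 2.79, 3.14, 3.14, 3.14].

INTERFACE

Orientations are given as a unit quaternion [x, y, z, w].
In Python, from workcell import get_obs, camera, camera_params, hand_in gives the robot as it stands.
- The arm moves only by the tool carry_out, never from a script. Its argument "commands" is a list that holds one entry, the list of rows, each a list of 6 numbers: the shift along the tool's x, y, z in units of 40 mm (1.0 is 40 mm), then the turn, a rotation vector about the tool's x, y, z in units of 6 degrees (1.0 is 6 degrees). In form: [[[x, y, z, ax, ay, az], ...]]. A call has 1 to 20 rows; each row shifts and turns the commanded pose from where the row before left it, along the tool's axes as they then stand; what a row does not reach is not made up. A row lasts 1/12 s, in which the tool goes at most 41.7 mm and 7.16 degrees, less where a joint would pass 70% of its speed; a pose out of reach is approached as far as the arm can. A call is refused whole if a number of a shift passes 1 or a number of a turn 1, either way. A call with a gripper value outside its range is refused whole. "hand" is the closure, from -1 (fully open) to 1 (shut), set as the call begins (left out, the last holds). The fingers move at their own pace and stop on an object; "force" is the grip in N (left out, the last holds). Time passes only in rows, so rows that do not move let the fingers close. It gives the time, the measured TCP pose, the force, the opening and the grip force at its end, in the units of the state.
- get_obs(): the state, without advancing time (a new reading comes with each control period).
- camera(name): name is "scene" or "top" or "wrist"; returns the picture (480x640x3 uint8, red, green, blue); there is no depth.
- camera_params(name): a dict with "mtx" (3x3 intrinsics, pixels), "R" (3x3) and "t" (3): a world point X has camera coordinates R X + t. Camera axes: x right, y down, z forward; pixel columns grow to the right and rows downward; lengths in m; the calibration is good to about 2 mm. A picture is of the moment at which its call begins: read the wrist's pose just before it. camera_params takes no time and is no camera call; for the wrist camera it gives the pose at the moment of the call.
- hand_in(): hands the job in; it is judged then, once.
The state is a dict: "clock": time; "joint_pos": joint angles; "joint_velocities": joint speeds; "tau": joint torques, N m; "position": TCP position; "ee_rot": TCP orientation; "ft_force": force on the tool from outside, world axes, zero at the start; "torque": the same for the moment, N m; "grip_width": opening from 0.0 (shut) to 1.0 (fully open); "grasp_force": force on a finger pad.
Only numpy, scipy, OpenCV 4.12 (cv2) and the standard library are available. Lean on these libraries where they do the work, as an engineer would, in place of code of your own. Each camera call takes 0.05 s, during which the arm holds its last target. There are 200 camera calls.

## Working session

There is one attempt and no reset: what is moved stays moved. The work goes in short steps, Python scripts to look and compute and a tool call to move; the robot and the scene stay as the last step left them, time stands still between calls to the robot, and variables do not carry over. Pictures are saved under pics/ and viewed, at most 10 in all, crops included, and the job is handed in when it is done.

Besides the shell and the picture viewer there is one more tool, called after "Emit:" in YAML: its name, and indented under it one key for each argument. carry_out: Moves the arm, as the interface text tells. Its arguments: {"type":"object","properties":{"commands":{"type":"array"},"hand":{"type":"number"},"force":{"type":"number"}},"required":["commands"]}

```bash
mkdir -p pics; ls
python3 - <<'E'
from workcell import *
import cv2
for n in ("top","scene"):
    cv2.imwrite(f"pics/{n}0.png",camera(n)[:,:,::-1]); p=camera_params(n); print(n,p)
o=get_obs(); print({k:o[k] for k in("clock","position","ee_rot","ft_force","grip_width")})
E
```

```text
pics
top {'mtx': array([[545.6807378 ,   0.        , 325.42793718],
       [  0.        , 545.6807378 , 234.66178426],
       [  0.        ,   0.        ,   1.        ]]), 'R': array([[ 0.02134578, -0.99976969, -0.00221949],
       [-0.98341927, -0.0205967 , -0.180173  ],
       [ 0.18008579,  0.00602862, -0.98363243]]), 't': array([-0.01313704,  0.57762326,  1.0720352 ])}
scene {'mtx': array([[456.12864036,   0.        , 332.17250133],
       [  0.        , 456.12864036, 240.92345622],
       [  0.        ,   0.        ,   1.        ]]), 'R': array([[ 0.58419647, -0.81139935,  0.01858971],
       [-0.42622301, -0.32620578, -0.84375573],
       [ 0.69068692,  0.48499576, -0.53640534]]), 't': array([-0.32954721,  0.2983686 ,  0.53290973])}
{'clock': 0.1, 'position': array([0.22461533, 0.58289026, 0.23060871]), 'ee_rot': array([ 1.82880892e-01,  9.83134875e-01, -6.21986687e-04, -9.97583520e-05]), 'ft_force': array([0.54256359, 0.03049688, 0.74029642]), 'grip_width': 0.9957074577116652}
```

View pics/top0.png

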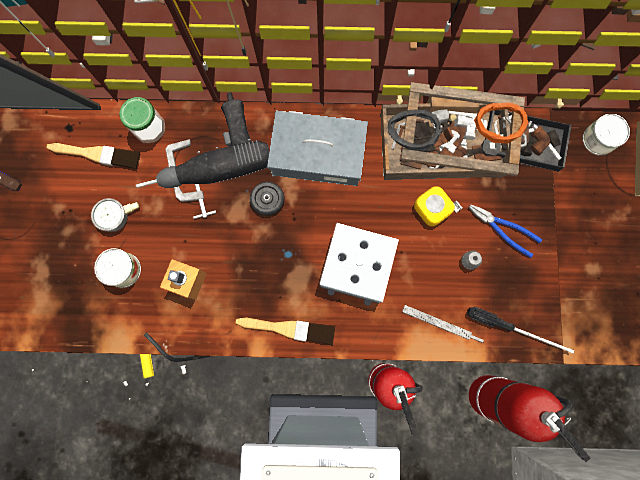

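View pics/scene0.png

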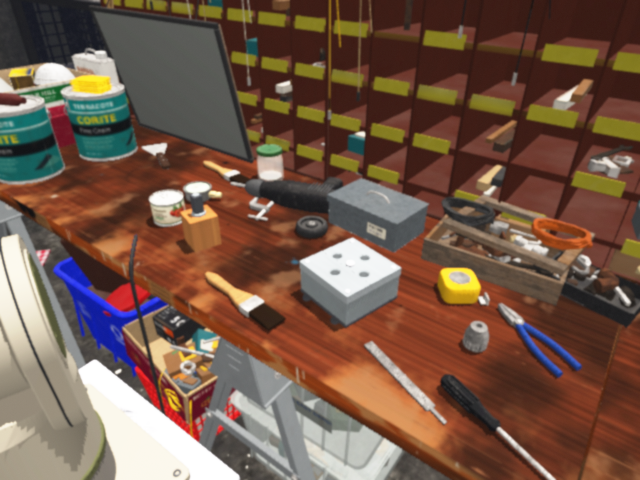

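The top view shows the stand with pin near (180,280) and the gauge near (360,263), with its holes at about (364,245), (376,266), (358,278) and (340,257). Next I'll enlarge both.

```bash
cat > h.py <<'E'
from workcell import *
import numpy as np, cv2
def ray(name,uv,z,p=None):
    p=p or camera_params(name); K,R,t=p["mtx"],p["R"],p["t"]
    c=-R.T@t; d=R.T@np.linalg.inv(K)@np.array([*uv,1.]); return c+d*(z-c[2])/d[2]
def proj(name,X,p=None):
    p=p or camera_params(name); q=p["mtx"]@(p["R"]@np.array(X)+p["t"]); return q[:2]/q[2]
E
python3 - <<'E'
import cv2,numpy as np
from h import *
im=cv2.imread("pics/top0.png")
a=cv2.resize(im[250:310,150:210],(400,400),interpolation=cv2.INTER_CUBIC)
b=cv2.resize(im[215:315,310:410],(400,400),interpolation=cv2.INTER_CUBIC)
cv2.imwrite("pics/crop.png",np.hstack([a,b]))
for uv in ((178,276),(360,262)): print(ray("top",uv,.07))
E
```

```text
[0.48428638 0.29218275 0.07      ]
[ 0.52018214 -0.07167023  0.07      ]
```

View pics/crop.png

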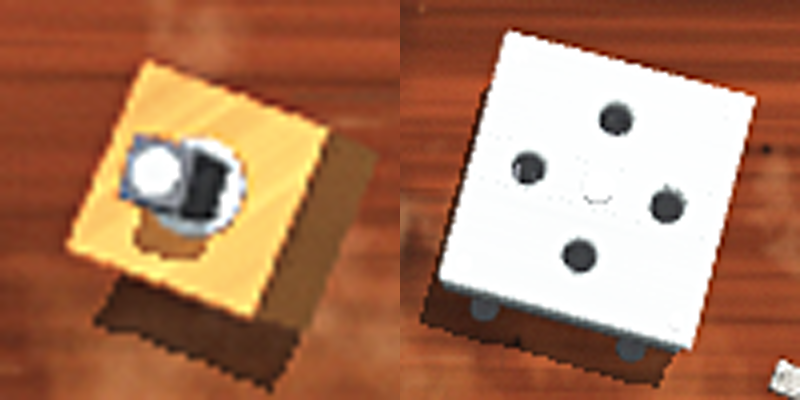

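The crop shows the stand's top corners (148,60), (330,128), (258,318), (68,247). The gauge corners are (508,32), (755,97), (692,348), (440,280), and the holes are at (616,119), (667,206), (579,256), (528,168). The head top is near (156,170).

Run:
```python
from h import *
from scipy.spatial.transform import Rotation as Ro
A=[(148,60),(330,128),(258,318),(68,247)];B=[(508,32),(755,97),(692,348),(440,280)];H=[(616,119),(667,206),(579,256),(528,168)]
fa=lambda q:((q[0]+.5)/6.667-.5+150,(q[1]+.5)/6.667-.5+250)
fb=lambda q:((q[0]-399.5)/4-.5+310,(q[1]+.5)/4-.5+215)
for L,f in((A,fa),(B,fb),(H,fb)):
    P=np.array([ray("top",f(q),.07)[:2] for q in L]); print(P.round(4),"mean",P.mean(0).round(4))
    d=np.roll(P,-1,0)-P; print("edge",np.linalg.norm(d,axis=1).round(4),np.degrees(np.arctan2(d[:,1],d[:,0])).round(1)); d=P[2:]-P[:2]; print("diag",np.degrees(np.arctan2(d[:,1],d[:,0])).round(1))
print("head",ray("top",fa((156,170)),.115))
o=get_obs(); R=Ro.from_quat(o["ee_rot"]).as_matrix(); print(R.round(3))
p=camera_params("wrist"); print(R.T@(-p["R"].T@p["t"]-o["position"]),(p["R"]@R).round(3),p["mtx"])
```

```text
[[0.5192 0.3072]
 [0.4997 0.2509]
 [0.4424 0.2688]
 [0.4623 0.3271]] mean [0.4809 0.2885]
edge [0.0595 0.06   0.0616 0.0602] [-109.1  162.7   71.1  -19.3]
diag [-153.4  116.2]
[[ 0.5999 -0.0233]
 [ 0.569  -0.1489]
 [ 0.442  -0.1173]
 [ 0.473   0.0084]] mean [ 0.521  -0.0703]
edge [0.1293 0.1309 0.1295 0.1308] [-103.9  166.    76.1  -14. ]
diag [-149.2  121.4]
[[ 0.5562 -0.0786]
 [ 0.5125 -0.1046]
 [ 0.4865 -0.0608]
 [ 0.5303 -0.0346]] mean [ 0.5214 -0.0696]
edge [0.0508 0.051  0.0511 0.0511] [-149.3  120.7   30.9  -59.5]
diag [165.6  75.8]
head [0.48135622 0.28956107 0.115     ]
[[-0.933  0.36  -0.   ]
 [ 0.36   0.933 -0.001]
 [-0.    -0.001 -1.   ]]
[ 0.069035   -0.0009334  -0.14171229] [[-0.001  1.    -0.   ]
 [-0.962 -0.001 -0.274]
 [-0.274  0.     0.962]] [[368.35822465   0.         316.65313434]
 [  0.         368.35822465 239.23871669]
 [  0.           0.           1.        ]]
```

Emit:
carry_out:
  commands:
    - [[-0.5, -0.26, 0, 0, 0, 0], [-0.72, -0.38, 0, 0, 0, 0], [-0.72, -0.38, 0, 0, 0, 0], [-0.72, -0.38, 0, 0, 0, 0], [-0.72, -0.38, 0, 0, 0, 0], [-0.72, -0.38, 0, 0, 0, 0], [-0.72, -0.38, 0, 0, 0, 0], [-0.72, -0.38, 0, 0, 0, 0], [-0.72, -0.38, 0, 0, 0, 0], [-0.72, -0.38, 0, 0, 0, 0], [-0.72, -0.38, 0, 0, 0, 0], [-0.72, -0.38, 0, 0, 0, 0], [-0.2, -0.1, 0, 0, 0, 0], [0, 0, 0, 0, 0, 0], [0, 0, 0, 0, 0, 0], [0, 0, 0, 0, 0, 0]]

```text
clock: 1.43
position: [0.4801, 0.2912, 0.2311]
ee_rot: [0.182, 0.983, 0.0, -0.0]
ft_force: [-0.1, -0.9, -0.3]
grip_width: 1.003
grasp_force: 0.0
```

Run:
```python
from h import *
o=get_obs(); p=camera_params("wrist"); im=camera("wrist")[:,:,::-1]
print(o["clock"],o["position"],o["ee_rot"],o["ft_force"])
np.savez("w1.npz",**p)
uv=proj("wrist",[.481,.2885,.115],p); print(uv); u,v=np.clip(uv.astype(int),[100,75],[540,405])
print(u-100,v-75); cv2.imwrite("pics/w1.png",cv2.resize(im[v-75:v+75,u-100:u+100],(800,600),interpolation=cv2.INTER_CUBIC))
```

```text
1.4333 [0.48008307 0.29118789 0.23109563] [ 1.81881384e-01  9.83320390e-01  1.18671513e-04 -3.99634359e-04] [-0.14405289 -0.92362161 -0.25551993]
[314.87511061 235.81477189]
214 160
```

View pics/w1.png

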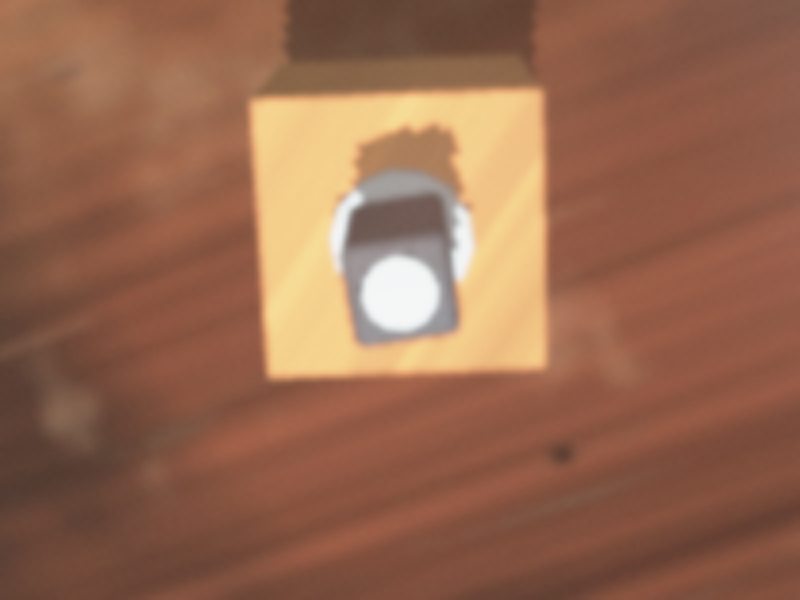

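The wrist view shows the head's top corners at about (344,250), (448,236), (458,330), (362,345), turned slightly from the stand. The stand corners are (252,98), (543,88), (547,370), (268,379).

Run:
```python
from h import *
from scipy.spatial.transform import Rotation as Ro
p=dict(np.load("w1.npz")); f=lambda q:((q[0]+.5)/4-.5+214,(q[1]+.5)/4-.5+160)
o=get_obs(); R=Ro.from_quat(o["ee_rot"]).as_matrix()
for L,z in(([(344,250),(448,236),(458,330),(362,345)],.115),([(252,98),(543,88),(547,370),(268,379)],.07)):
    P=np.array([ray("",f(q),z,p) for q in L]); m=P.mean(0); T=(P-o["position"])@R
    d=np.roll(T,-1,0)-T; print(m, T.mean(0),"edge",np.linalg.norm(d,axis=1).round(4),np.degrees(np.arctan2(d[:,1],d[:,0])).round(1))
    d=np.roll(P,-1,0)-P; print(np.degrees(np.arctan2(d[:,1],d[:,0])).round(1))
```

```text
[0.47840668 0.28911119 0.115     ] [ 0.00064521 -0.00262793  0.11611778] edge [0.0188 0.0176 0.0178 0.0181] [ 82.2 173.8 -99.2  -9.7]
[  76.8  -14.7 -101.8  168.7]
[0.47857182 0.28867693 0.07      ] [ 0.00030365 -0.0029782   0.16111752] edge [0.0596 0.0606 0.0603 0.0606] [ 88.1 177.9 -91.8  -1.5]
[  70.9  -18.8 -109.1  160.6]
```

Emit:
carry_out:
  commands:
    - [[0.012, -0.07, 0, 0, 0, 0], [0, 0, 0, 0, 0, -0.67], [0, 0, 0, 0, 0, -0.67], [0, 0, 0.5, 0, 0, 0], [0, 0, 0.5, 0, 0, 0], [0, 0, 0.5, 0, 0, 0], [0, 0, 0.5, 0, 0, 0], [0, 0, 0.4, 0, 0, 0], [0, 0, 0.4, 0, 0, 0], [0, 0, 0.3, 0, 0, 0], [0, 0, 0.3, 0, 0, 0], [0, 0, 0.2, 0, 0, 0], [0, 0, 0.1, 0, 0, 0], [0, 0, 0, 0, 0, 0], [0, 0, 0, 0, 0, 0], [0, 0, 0, 0, 0, 0]]

```text
clock: 2.82
position: [0.4802, 0.2877, 0.0841]
ee_rot: [0.114, 0.994, 0.0, 0.0]
ft_force: [0.3, 0.4, -0.0]
grip_width: 1.001
grasp_force: 0.0
```

Emit:
carry_out:
  commands:
    - [[0, 0, 0, 0, 0, 0], [0, 0, 0, 0, 0, 0], [0, 0, 0, 0, 0, 0], [0, 0, 0, 0, 0, 0], [0, 0, 0, 0, 0, 0], [0, 0, 0, 0, 0, 0], [0, 0, 0, 0, 0, 0], [0, 0, 0, 0, 0, 0], [0, 0, 0, 0, 0, 0], [0, 0, 0, 0, 0, 0], [0, 0, 0, 0, 0, 0], [0, 0, 0, 0, 0, 0]]
  hand: 1
  force: 60

```text
clock: 3.82
position: [0.4799, 0.2878, 0.0836]
ee_rot: [0.113, 0.994, 0.0, 0.0]
ft_force: [0.5, 2.5, 2.4]
grip_width: 0.224
grasp_force: 59.2
```

Emit:
carry_out:
  commands:
    - [[0, 0, -0.1, 0, 0, 0], [0, 0, -0.2, 0, 0, 0], [0, 0, -0.3, 0, 0, 0], [0, 0, -0.4, 0, 0, 0], [0, 0, -0.5, 0, 0, 0], [0, 0, -0.5, 0, 0, 0], [0, 0, -0.4, 0, 0, 0], [0, 0, -0.2, 0, 0, 0], [0, 0, -0.1, 0, 0, 0], [0, 0, 0, 0, 0, 0], [0, 0, 0, 0, 0, 0], [0, 0, 0, 0, 0, 0]]

```text
clock: 4.82
position: [0.4792, 0.2869, 0.19]
ee_rot: [0.114, 0.994, -0.001, -0.001]
ft_force: [0.5, 1.2, -1.7]
grip_width: 0.225
grasp_force: 59.8
```

Run:
```python
from h import *
from scipy.spatial.transform import Rotation as Ro
o=get_obs(); p=camera_params("wrist"); im=camera("wrist")[:,:,::-1]
print(o["clock"],o["position"],o["ee_rot"],o["ft_force"])
cv2.imwrite("pics/w2.png",im); np.savez("w2.npz",**p)
R=Ro.from_quat(o["ee_rot"]).as_matrix()
for z in(.0656,.0136): print(proj("",o["position"]+R@[0,0,z],p))
G=[.521,-.070,.2]
# hole moves: delta in tool axes from current
for k,hx in enumerate([(.4865,-.0608),(.5125,-.1046),(.5562,-.0786),(.5303,-.0346)]): print(hx,(R.T@(np.array([*hx,o["position"][2]])-o["position"])/.04).round(3))
```

```text
4.8167 [0.47918183 0.28692279 0.19000871] [ 1.13500401e-01  9.93537420e-01 -7.34475012e-04 -7.17444272e-04] [ 0.47447625  1.20217656 -1.67162111]
[318.29388748 255.53553361]
[318.85843206 291.58251542]
(0.4865, -0.0608) [-2.139 -8.428  0.011]
(0.5125, -0.1046) [-3.019 -9.348  0.011]
(0.5562, -0.0786) [-3.937 -8.468  0.009]
(0.5303, -0.0346) [-3.058 -7.543  0.008]
```

View pics/w2.png

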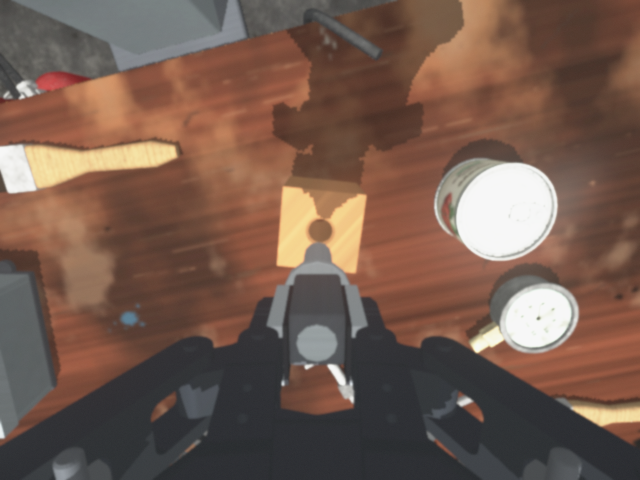

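The wrist view shows the pin hanging upright. Its foot is at about (318,250), the head-top spot at (317,342), and the empty stand bore at (320,231). I'll go over the nearest hole.

Emit:
carry_out:
  commands:
    - [[-0.1, -0.25, 0, 0, 0, 0], [-0.2, -0.5, 0, 0, 0, 0], [-0.27, -0.65, 0, 0, 0, 0], [-0.27, -0.67, 0, 0, 0, 0], [-0.27, -0.67, 0, 0, 0, 0], [-0.27, -0.67, 0, 0, 0, 0], [-0.27, -0.67, 0, 0, 0, 0], [-0.27, -0.67, 0, 0, 0, 0], [-0.27, -0.67, 0, 0, 0, 0], [-0.27, -0.67, 0, 0, 0, 0], [-0.27, -0.65, 0, 0, 0, 0], [-0.2, -0.5, 0, 0, 0, 0], [-0.12, -0.3, 0, 0, 0, 0], [0, 0, 0, 0, 0, 0], [0, 0, 0, 0, 0, 0], [0, 0, 0, 0, 0, 0], [0, 0, 0, 0, 0, 0]]

```text
clock: 6.28
position: [0.5303, -0.0329, 0.1911]
ee_rot: [0.113, 0.994, 0.0, -0.0]
ft_force: [-0.2, -0.3, -1.4]
grip_width: 0.227
grasp_force: 59.9
```

Run:
```python
from h import *
from scipy.spatial.transform import Rotation as Ro
o=get_obs(); p=camera_params("wrist"); im=camera("wrist")[:,:,::-1]
print(o["clock"],o["position"],o["ee_rot"],o["ft_force"])
np.savez("w3.npz",P=o["position"],Q=o["ee_rot"],**p); cv2.imwrite("pics/w3full.png",im)
R=Ro.from_quat(o["ee_rot"]).as_matrix()
for z in(.0656,.0136,-.0314): print(z,proj("",o["position"]+R@[0,0,z],p))
cv2.imwrite("pics/w3.png",cv2.resize(im[155:365,180:460],(800,600),interpolation=cv2.INTER_CUBIC))
```

```text
6.2833 [ 0.53033684 -0.03292378  0.1910807 ] [ 1.12696598e-01  9.93629402e-01  2.01102160e-04 -2.16737575e-04] [-0.20091595 -0.33904892 -1.38128998]
0.0656 [318.28196651 255.47621038]
0.0136 [318.84278334 291.51044992]
-0.0314 [319.69001989 345.94805514]
```

View pics/w3.png

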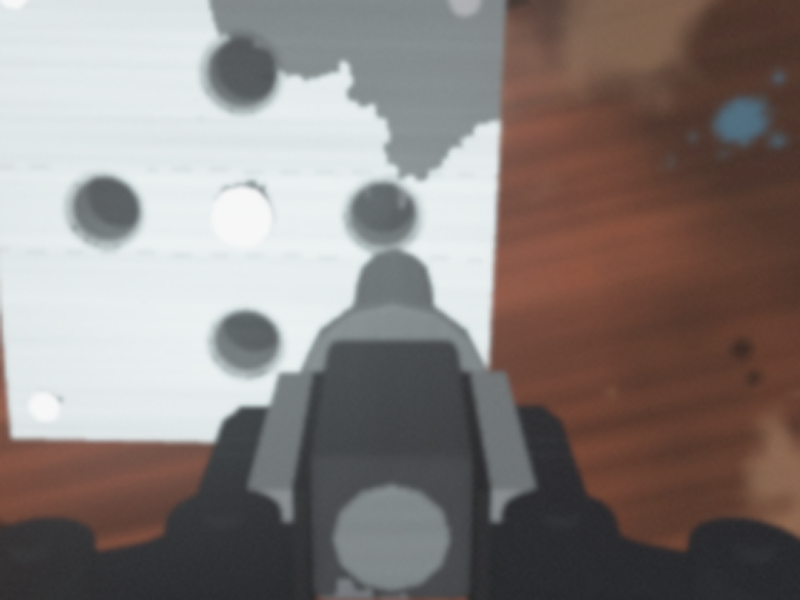

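The wrist crop shows mouth centres near (383,214) right, (242,73) top, (105,211) left and (246,343) bottom. The pin foot's front edge is at (394,251) and the shank spans x 357–432.

Run:
```python
from h import *
from scipy.spatial.transform import Rotation as Ro
d=np.load("w3.npz"); p={k:d[k] for k in("mtx","R","t")}; R=Ro.from_quat(d["Q"]).as_matrix()
f=lambda q:((q[0]+.5)/2.857-.5+180,(q[1]+.5)/2.857-.5+155)
T=np.array([R.T@(ray("",f(q),.07,p)-d["P"]) for q in [(383,214),(242,73),(105,211),(246,343)]])
print((T*1e3).round(1), T.mean(0)*1e3, np.linalg.norm(T-T.mean(0),axis=1))
v=T[0]-T[2]; w=T[1]-T[3]; print(np.degrees([np.arctan2(v[1],v[0]),np.arctan2(w[1],w[0])]))
c=T.mean(0); print("world centre",d["P"]+R@c)
# predicted foot rim front edge & shank sides for offset guesses
for off in((0,0),(.001,0)):
    q=proj("",d["P"]+R@np.array([off[0]+.0065,off[1],.0656]),p); s=[proj("",d["P"]+R@np.array([off[0],off[1]+e,.05]),p)[0] for e in(-.008,.008)]
    print(((q-[180,155]+.5)*2.857-.5).round(1),[round((a-180+.5)*2.857-.5,1) for a in s])
```

```text
[[  1.6  -3.1 121.1]
 [ 37.8 -38.  121.1]
 [  2.5 -74.7 121.1]
 [-33.9 -39.8 121.1]] [  1.97244546 -38.87054756 121.06802057] [0.03579456 0.03579982 0.03579101 0.03590242]
[90.70434679  1.42388653]
world centre [ 0.51966249 -0.07031093  0.07      ]
[396. 258.] [np.float64(355.0), np.float64(437.8)]
[396.  253.3] [np.float64(354.9), np.float64(437.9)]
```

Emit:
carry_out:
  commands:
    - [[0, -0.065, 0, 0, 0, 0], [0, 0, 0.15, 0, 0, 0], [0, 0, 0.3, 0, 0, 0], [0, 0, 0.35, 0, 0, 0], [0, 0, 0.3, 0, 0, 0], [0, 0, 0.15, 0, 0, 0], [0, 0, 0.08, 0, 0, 0], [0, 0, 0.025, 0, 0, 0], [0, 0, 0.025, 0, 0, 0], [0, 0, 0.025, 0, 0, 0], [0, 0, 0.025, 0, 0, 0], [0, 0, 0, 0, 0, 0], [0, 0, 0, 0, 0, 0]]

```text
clock: 7.42
position: [0.5301, -0.0365, 0.1343]
ee_rot: [0.113, 0.994, 0.0, 0.0]
ft_force: [0.0, 0.4, -2.3]
grip_width: 0.228
grasp_force: 59.9
```

Emit:
carry_out:
  commands:
    - [[0, 0, 0.04, 0, 0, 0], [0, 0, 0.04, 0, 0, 0], [0, 0, 0.04, 0, 0, 0], [0, 0, 0, 0, 0, 0], [0, 0, 0, 0, 0, 0]]

```text
clock: 7.83
position: [0.5299, -0.0364, 0.1291]
ee_rot: [0.113, 0.994, 0.0, -0.0]
ft_force: [-0.4, 0.5, -2.5]
grip_width: 0.223
grasp_force: 59.9
```

Emit:
carry_out:
  commands:
    - [[0, 0, 0.04, 0, 0, 0], [0, 0, 0.04, 0, 0, 0], [0, 0, 0.04, 0, 0, 0], [0, 0, 0, 0, 0, 0], [0, 0, 0, 0, 0, 0]]

```text
clock: 8.25
position: [0.5299, -0.0364, 0.1243]
ee_rot: [0.113, 0.994, 0.0, -0.0]
ft_force: [0.1, 1.2, -1.6]
grip_width: 0.227
grasp_force: 59.7
```

Emit:
carry_out:
  commands:
    - [[0, 0, 0.05, 0, 0, 0], [0, 0, 0.05, 0, 0, 0], [0, 0, 0.05, 0, 0, 0], [0, 0, 0.05, 0, 0, 0], [0, 0, 0.04, 0, 0, 0], [0, 0, 0, 0, 0, 0], [0, 0, 0, 0, 0, 0]]

```text
clock: 8.83
position: [0.5299, -0.0364, 0.1147]
ee_rot: [0.113, 0.994, 0.0, -0.0]
ft_force: [1.5, 1.4, -1.8]
grip_width: 0.226
grasp_force: 59.6
```

Emit:
carry_out:
  commands:
    - [[0, 0, 0.04, 0, 0, 0], [0, 0, 0.04, 0, 0, 0], [0, 0, 0.04, 0, 0, 0], [0, 0, 0, 0, 0, 0], [0, 0, 0, 0, 0, 0]]

```text
clock: 9.25
position: [0.5303, -0.0364, 0.1105]
ee_rot: [0.113, 0.994, 0.0, 0.0]
ft_force: [-0.6, 1.7, 5.6]
grip_width: 0.224
grasp_force: 60.6
```

It meets the ring here: about 7 N over 3 mm, which matches the spring, so this hole is narrow. I'll withdraw and go to the next one.

Emit:
carry_out:
  commands:
    - [[0, 0, -0.05, 0, 0, 0], [0, 0, -0.15, 0, 0, 0], [0, 0, -0.25, 0, 0, 0], [0, 0, -0.25, 0, 0, 0], [0, 0, -0.15, 0, 0, 0], [0, 0, -0.15, 0, 0, 0], [0, 0, 0, 0, 0, 0], [0.107, -0.103, 0, 0, 0, 0], [0.2, -0.19, 0, 0, 0, 0], [0.25, -0.25, 0, 0, 0, 0], [0.2, -0.19, 0, 0, 0, 0], [0.1, -0.1, 0, 0, 0, 0], [0.06, -0.05, 0, 0, 0, 0], [0, 0, 0, 0, 0, 0], [0, 0, 0, 0, 0, 0], [0, 0, 0, 0, 0, 0]]

```text
clock: 10.58
position: [0.4866, -0.0623, 0.1501]
ee_rot: [0.113, 0.994, 0.0, 0.0]
ft_force: [0.0, -0.0, -1.3]
grip_width: 0.221
grasp_force: 59.8
```

Run:
```python
from h import *
o=get_obs(); im=camera("wrist")[:,:,::-1]
print(o["clock"],o["position"],o["ee_rot"],o["ft_force"])
cv2.imwrite("pics/w4.png",cv2.resize(im[155:365,180:460],(800,600),interpolation=cv2.INTER_CUBIC))
```

```text
10.5833 [ 0.48663211 -0.06229028  0.15010385] [1.13236643e-01 9.93568037e-01 6.41028204e-05 1.20721461e-04] [ 0.03908221 -0.0430003  -1.25606665]
```

View pics/w4.png

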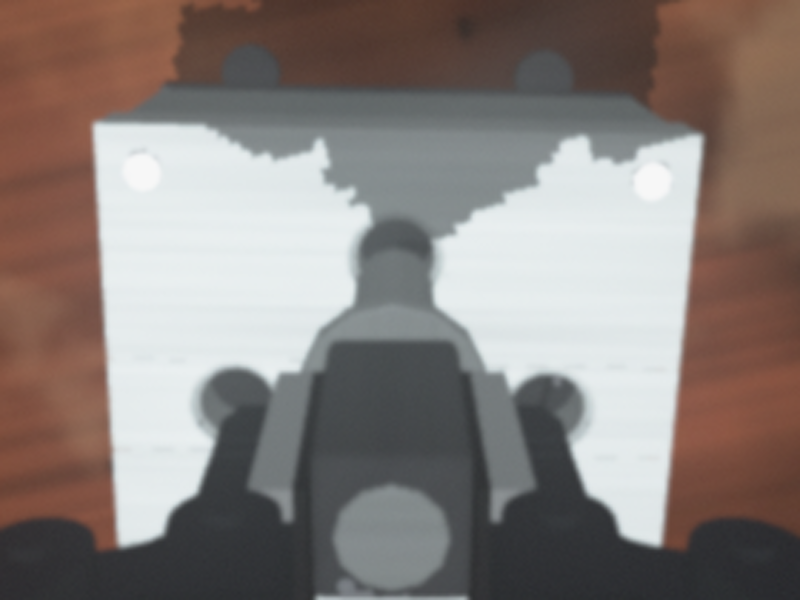

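The pin (x≈394) is centred over the hole (x≈396), and its foot sits just above the mouth. I'll descend.

Emit:
carry_out:
  commands:
    - [[0, 0.01, 0.12, 0, 0, 0], [0, 0, 0.12, 0, 0, 0], [0, 0, 0.06, 0, 0, 0], [0, 0, 0.04, 0, 0, 0], [0, 0, 0.04, 0, 0, 0], [0, 0, 0.04, 0, 0, 0], [0, 0, 0.04, 0, 0, 0], [0, 0, 0.04, 0, 0, 0], [0, 0, 0, 0, 0, 0], [0, 0, 0, 0, 0, 0]]

```text
clock: 11.47
position: [0.4863, -0.0623, 0.1301]
ee_rot: [0.114, 0.994, 0.0, -0.0]
ft_force: [-0.4, -0.4, -2.0]
grip_width: 0.227
grasp_force: 59.8
```

Emit:
carry_out:
  commands:
    - [[0, 0, 0.05, 0, 0, 0], [0, 0, 0.05, 0, 0, 0], [0, 0, 0.05, 0, 0, 0], [0, 0, 0.05, 0, 0, 0], [0, 0, 0.05, 0, 0, 0], [0, 0, 0, 0, 0, 0], [0, 0, 0, 0, 0, 0]]

```text
clock: 12.05
position: [0.4863, -0.0623, 0.1199]
ee_rot: [0.113, 0.994, 0.0, -0.0]
ft_force: [-0.5, 0.0, -0.7]
grip_width: 0.22
grasp_force: 59.8
```

Emit:
carry_out:
  commands:
    - [[0, 0, 0.05, 0, 0, 0], [0, 0, 0.05, 0, 0, 0], [0, 0, 0.04, 0, 0, 0], [0, 0, 0.04, 0, 0, 0], [0, 0, 0, 0, 0, 0], [0, 0, 0, 0, 0, 0]]

```text
clock: 12.55
position: [0.4863, -0.0622, 0.1129]
ee_rot: [0.113, 0.994, 0.0, -0.0]
ft_force: [-1.6, 0.5, 2.1]
grip_width: 0.224
grasp_force: 60.1
```

Emit:
carry_out:
  commands:
    - [[0, 0, 0.04, 0, 0, 0], [0, 0, 0.03, 0, 0, 0], [0, 0, 0, 0, 0, 0], [0, 0, 0, 0, 0, 0]]

```text
clock: 12.88
position: [0.4865, -0.0622, 0.1103]
ee_rot: [0.113, 0.994, 0.0, 0.0]
ft_force: [-2.7, 0.4, 6.1]
grip_width: 0.223
grasp_force: 60.6
```

This one is blocked too. Next is the left hole.

Emit:
carry_out:
  commands:
    - [[0, 0, -0.05, 0, 0, 0], [0, 0, -0.15, 0, 0, 0], [0, 0, -0.25, 0, 0, 0], [0, 0, -0.25, 0, 0, 0], [0, 0, -0.15, 0, 0, 0], [0, 0, -0.15, 0, 0, 0], [0, 0, 0, 0, 0, 0], [-0.103, -0.107, 0, 0, 0, 0], [-0.19, -0.2, 0, 0, 0, 0], [-0.25, -0.25, 0, 0, 0, 0], [-0.19, -0.2, 0, 0, 0, 0], [-0.1, -0.1, 0, 0, 0, 0], [-0.05, -0.06, 0, 0, 0, 0], [0, 0, 0, 0, 0, 0], [0, 0, 0, 0, 0, 0], [0, 0, 0, 0, 0, 0]]

```text
clock: 14.22
position: [0.5123, -0.1054, 0.15]
ee_rot: [0.113, 0.994, 0.0, -0.0]
ft_force: [-0.6, 0.2, -2.2]
grip_width: 0.221
grasp_force: 59.8
```

Run:
```python
from h import *
o=get_obs(); im=camera("wrist")[:,:,::-1]
print(o["clock"],o["position"],o["ee_rot"],o["ft_force"])
cv2.imwrite("pics/w5.png",cv2.resize(im[155:365,180:460],(800,600),interpolation=cv2.INTER_CUBIC))
```

```text
14.2167 [ 0.51231163 -0.1053514   0.14996953] [ 1.13173501e-01  9.93575206e-01  2.12463787e-04 -1.56139372e-04] [-0.56204091  0.23116133 -2.15550703]
```

View pics/w5.png

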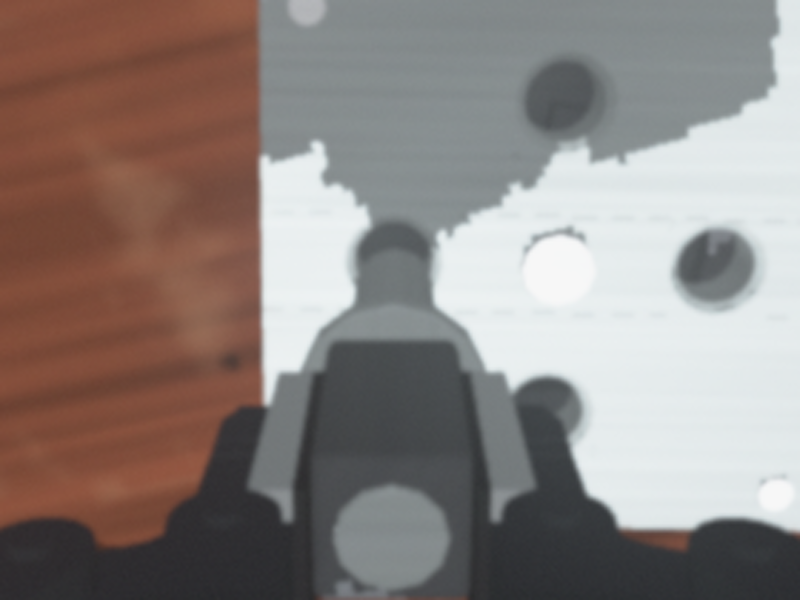

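The hole is centred at about (395,258) under the pin at x≈394, so they are aligned. I'll descend again.

Emit:
carry_out:
  commands:
    - [[0, 0, 0.12, 0, 0, 0], [0, 0, 0.12, 0, 0, 0], [0, 0, 0.06, 0, 0, 0], [0, 0, 0.04, 0, 0, 0], [0, 0, 0.04, 0, 0, 0], [0, 0, 0.04, 0, 0, 0], [0, 0, 0.04, 0, 0, 0], [0, 0, 0.04, 0, 0, 0], [0, 0, 0, 0, 0, 0], [0, 0, 0, 0, 0, 0]]

```text
clock: 15.1
position: [0.5124, -0.106, 0.13]
ee_rot: [0.114, 0.994, 0.0, -0.0]
ft_force: [0.1, 0.4, -0.8]
grip_width: 0.222
grasp_force: 59.8
```

Emit:
carry_out:
  commands:
    - [[0, 0, 0.05, 0, 0, 0], [0, 0, 0.05, 0, 0, 0], [0, 0, 0.05, 0, 0, 0], [0, 0, 0.05, 0, 0, 0], [0, 0, 0.05, 0, 0, 0], [0, 0, 0, 0, 0, 0], [0, 0, 0, 0, 0, 0]]

```text
clock: 15.68
position: [0.5124, -0.1059, 0.1199]
ee_rot: [0.113, 0.994, 0.0, -0.0]
ft_force: [-0.4, -0.0, -1.0]
grip_width: 0.223
grasp_force: 59.8
```

Emit:
carry_out:
  commands:
    - [[0, 0, 0.05, 0, 0, 0], [0, 0, 0.05, 0, 0, 0], [0, 0, 0.05, 0, 0, 0], [0, 0, 0.05, 0, 0, 0], [0, 0, 0.04, 0, 0, 0], [0, 0, 0, 0, 0, 0], [0, 0, 0, 0, 0, 0]]

```text
clock: 16.27
position: [0.5124, -0.1059, 0.1104]
ee_rot: [0.113, 0.994, 0.0, -0.0]
ft_force: [1.2, 0.1, -1.2]
grip_width: 0.228
grasp_force: 59.8
```

There is no resistance at ring depth, so this hole seems to pass. I'll continue gently.

Emit:
carry_out:
  commands:
    - [[0, 0, 0.05, 0, 0, 0], [0, 0, 0.05, 0, 0, 0], [0, 0, 0.05, 0, 0, 0], [0, 0, 0.05, 0, 0, 0], [0, 0, 0, 0, 0, 0], [0, 0, 0, 0, 0, 0]]

```text
clock: 16.77
position: [0.5124, -0.106, 0.1023]
ee_rot: [0.114, 0.994, 0.0, -0.0]
ft_force: [-0.3, -0.7, -1.8]
grip_width: 0.225
grasp_force: 59.8
```

Emit:
carry_out:
  commands:
    - [[0, 0, 0.05, 0, 0, 0], [0, 0, 0.05, 0, 0, 0], [0, 0, 0.05, 0, 0, 0], [0, 0, 0.05, 0, 0, 0], [0, 0, 0, 0, 0, 0], [0, 0, 0, 0, 0, 0]]

```text
clock: 17.27
position: [0.5124, -0.1059, 0.0943]
ee_rot: [0.113, 0.994, -0.0, -0.0]
ft_force: [-0.1, 0.7, -1.1]
grip_width: 0.222
grasp_force: 59.8
```

Emit:
carry_out:
  commands:
    - [[0, 0, 0.05, 0, 0, 0], [0, 0, 0.05, 0, 0, 0], [0, 0, 0.04, 0, 0, 0], [0, 0, 0.03, 0, 0, 0], [0, 0, 0, 0, 0, 0], [0, 0, 0, 0, 0, 0]]

```text
clock: 17.77
position: [0.5124, -0.1059, 0.0876]
ee_rot: [0.113, 0.994, 0.0, -0.0]
ft_force: [-0.1, 0.2, -1.2]
grip_width: 0.219
grasp_force: 59.8
```

Emit:
carry_out:
  commands:
    - [[0, 0, 0.025, 0, 0, 0], [0, 0, 0.025, 0, 0, 0], [0, 0, 0.025, 0, 0, 0], [0, 0, 0, 0, 0, 0], [0, 0, 0, 0, 0, 0]]

```text
clock: 18.18
position: [0.5125, -0.1059, 0.0846]
ee_rot: [0.113, 0.994, 0.0, -0.0]
ft_force: [-0.7, 0.9, -1.0]
grip_width: 0.224
grasp_force: 59.8
```

Emit:
carry_out:
  commands:
    - [[0, 0, 0.012, 0, 0, 0], [0, 0, 0.012, 0, 0, 0], [0, 0, 0, 0, 0, 0], [0, 0, 0, 0, 0, 0]]

```text
clock: 18.52
position: [0.5125, -0.1059, 0.0837]
ee_rot: [0.113, 0.994, 0.0, -0.0]
ft_force: [-0.7, 0.2, -1.5]
grip_width: 0.221
grasp_force: 59.8
```

Emit:
carry_out:
  commands:
    - [[0, 0, 0.012, 0, 0, 0], [0, 0, 0.012, 0, 0, 0], [0, 0, 0, 0, 0, 0], [0, 0, 0, 0, 0, 0]]

```text
clock: 18.85
position: [0.5126, -0.1059, 0.0835]
ee_rot: [0.114, 0.994, 0.0, 0.0]
ft_force: [-5.2, 1.2, 7.9]
grip_width: 0.227
grasp_force: 61.3
```

The collar is seated. I'll ease off, release and retreat.

Emit:
carry_out:
  commands:
    - [[0, 0, -0.012, 0, 0, 0], [0, 0, 0, 0, 0, 0], [0, 0, 0, 0, 0, 0]]

```text
clock: 19.1
position: [0.5127, -0.106, 0.0835]
ee_rot: [0.113, 0.994, 0.0, 0.0]
ft_force: [-1.3, 0.8, 4.4]
grip_width: 0.224
grasp_force: 60.5
```

Emit:
carry_out:
  commands:
    - [[0, 0, 0, 0, 0, 0], [0, 0, 0, 0, 0, 0], [0, 0, 0, 0, 0, 0], [0, 0, 0, 0, 0, 0], [0, 0, 0, 0, 0, 0], [0, 0, 0, 0, 0, 0], [0, 0, 0, 0, 0, 0], [0, 0, 0, 0, 0, 0], [0, 0, 0, 0, 0, 0], [0, 0, 0, 0, 0, 0], [0, 0, 0, 0, 0, 0], [0, 0, 0, 0, 0, 0]]
  hand: -1

```text
clock: 20.1
position: [0.5125, -0.106, 0.0832]
ee_rot: [0.113, 0.994, 0.0, -0.0]
ft_force: [0.6, -0.7, -0.5]
grip_width: 1.006
grasp_force: 0.0
```

Emit:
carry_out:
  commands:
    - [[0, 0, -0.1, 0, 0, 0], [0, 0, -0.3, 0, 0, 0], [0, 0, -0.5, 0, 0, 0], [0, 0, -0.5, 0, 0, 0], [0, 0, -0.5, 0, 0, 0], [0, 0, -0.5, 0, 0, 0], [0, 0, -0.3, 0, 0, 0], [0, 0, -0.1, 0, 0, 0], [0, 0, 0, 0, 0, 0], [0, 0, 0, 0, 0, 0], [0, 0, 0, 0, 0, 0]]

```text
clock: 21.02
position: [0.5119, -0.1058, 0.1941]
ee_rot: [0.113, 0.994, -0.0, -0.001]
ft_force: [0.6, 0.5, -0.4]
grip_width: 0.999
grasp_force: 0.0
```

Run:
```python
from h import *
o=get_obs(); im=camera("wrist")[:,:,::-1]; s=camera("scene")[:,:,::-1]
print(o["clock"],o["position"],o["ft_force"])
a=cv2.resize(im[140:340,220:420],(400,400)); b=cv2.resize(s[215:335,290:410],(400,400),interpolation=cv2.INTER_CUBIC)
cv2.imwrite("pics/end.png",np.hstack([a,b]))
```

```text
21.0167 [ 0.51189088 -0.10583091  0.19412932] [ 0.59897399  0.54035101 -0.41983546]
```

View pics/end.png

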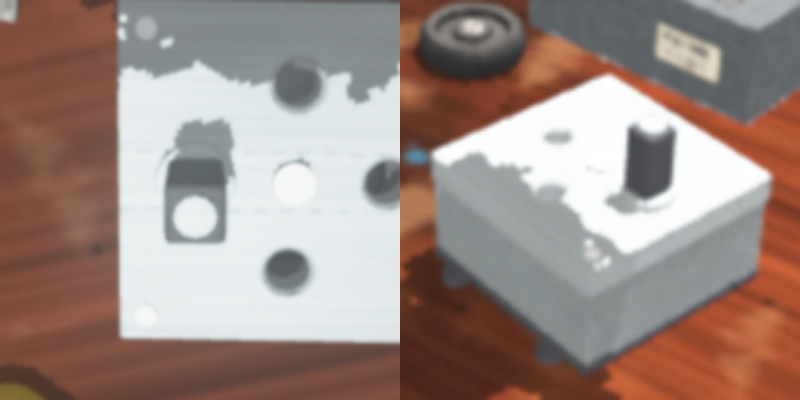

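The pin stands upright with its collar flat on the gauge, at (195,200) in the left crop and (650,165) in the right. It is released and the arm is clear.

```bash
python3 -c "
from workcell import *
print(hand_in())"
```

```text
the job is handed in; nothing more can be done
None
```

The pin is fully home and released in the third hole I tried, upright with its collar resting on the gauge, after the first two met the ring. The job was handed in at about 21 s, and the hand-in returned no verdict.

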